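Air the tall grass: push its dome vents open

TASK

The tall grass is getting too damp under its clear dome: with your fingertips, lightly push both green sliding vents on top of that dome fully open, then withdraw. Leave the dome and its tray sitting where they are, lift nothing, and do not disturb the other two domes, their vents or anything else on the bench.

Things in the scene. Friction and masses are not known exactly. Their poses are not given: they have to be found in the camera images.
- grass_dome: clear plastic dome over the tall grass: the dome to work on. 211 x 151 mm at its foot, sitting loosely (2 to 3 mm play) over its tray's rim. Origin at the centre of its foot, level with the rim, 50 mm above the bench; the flat top, 186 x 126 mm, is 105 mm above the origin. x along its length, z up; both its green vents slide to +y to open. Yaw within 0.22 rad of the world's
- grass_tray: the black tray with tall thin grass blades, about 95 mm high, bright green, 200 x 140 x 50 mm, 1.3 kg, standing loose on the bench; origin at the centre of its underside, its dome rests on it
- grass_vent_near (a joint): green sliding shutter of the vent at x = -48 mm on the tall grass's dome: opening in m, 0 shut (covering the black slots) to 0.030 fully open (against its stop); slides with about 1 N of friction and stays where it is left
- grass_rib_near (a point): centre of the top edge of the upright rib on that shutter, by which it is pushed. Rib 30 mm long (dome x), 6 mm thick (dome y), top 16.5 mm above the dome's flat top; the shutter (38 x 30 mm) is 3 mm thick. White side rails, 4 mm high, run 20 mm either side of it along dome y; end stops 3 mm high lie 18 mm behind the shut rib and 18 mm beyond the open one
- grass_vent_far (a joint): green sliding shutter of the vent at x = +48 mm on the tall grass's dome: opening in m, 0 shut (covering the black slots) to 0.030 fully open (against its stop); slides with about 1 N of friction and stays where it is left
- grass_rib_far (a point): centre of the top edge of the upright rib on that shutter, by which it is pushed. Rib 30 mm long (dome x), 6 mm thick (dome y), top 16.5 mm above the dome's flat top; the shutter (38 x 30 mm) is 3 mm thick. White side rails, 4 mm high, run 20 mm either side of it along dome y; end stops 3 mm high lie 18 mm behind the shut rib and 18 mm beyond the open one
- broad_dome: an equal dome with equal vents over another tray, of stems about 60 mm high with flat dark-green leaves about 22 mm across; leave alone. Origin and axes as for the first dome
- broad_tray: the black tray with stems about 60 mm high with flat dark-green leaves about 22 mm across, 200 x 140 x 50 mm, 1.3 kg, standing loose on the bench; origin at the centre of its underside, its dome rests on it
- broad_vent_near (a joint): shutter of the vent at x = -48 mm on that dome, 0 shut to 0.030 open; leave as found
- broad_rib_near (a point): top centre of the rib on that shutter; leave alone
- broad_vent_far (a joint): shutter of the vent at x = +48 mm on that dome, 0 shut to 0.030 open; leave as found
- broad_rib_far (a point): top centre of the rib on that shutter; leave alone
- cress_dome: an equal dome with equal vents over another tray, of a low close carpet, about 20 mm high, of tiny yellow-green leaves; leave alone. Origin and axes as for the first dome
- cress_tray: the black tray with a low close carpet, about 20 mm high, of tiny yellow-green leaves, 200 x 140 x 50 mm, 1.3 kg, standing loose on the bench; origin at the centre of its underside, its dome rests on it
- cress_vent_near (a joint): shutter of the vent at x = -48 mm on that dome, 0 shut to 0.030 open; leave as found
- cress_rib_near (a point): top centre of the rib on that shutter; leave alone
- cress_vent_far (a joint): shutter of the vent at x = +48 mm on that dome, 0 shut to 0.030 open; leave as found
- cress_rib_far (a point): top centre of the rib on that shutter; leave alone
- seed_jar: closed glass jar of green seed with a steel cap, 72 mm across, 102 mm high, origin at the centre of its base; leave alone
- bean_jar: closed glass jar of brown seed with a brass cap, 72 mm across, 102 mm high, origin at the centre of its base; leave alone
- spray_bottle: whitish trigger spray bottle with a red collar, 76 mm across, 180 mm high, origin at the centre of its base; leave alone
- snips: small orange-handled snips lying flat, about 150 mm long, origin at the pivot; leave alone
- punnet: clear open punnet of cut leaves, 120 x 95 x 50 mm, standing on the white scale to the right, origin at the centre of its base; leave alone

How it is judged:
At the end, for the whole second after the job is handed in: Both vents of the tall grass's dome are at least 26 of 30 mm open and at rest, that dome still sits squarely on its tray (not raised over 3 mm, within 8 mm and 0.08 rad), the tray is within 20 mm of its start, and the other domes and their vents are within 6 mm of where they were (value of joint each of grass_vent_near, grass_vent_far above 0.026 m and velocity of joint each of grass_vent_near, grass_vent_far below 0.005 m/s and z of grass_dome in the frame of grass_tray below 0.053 m and horizontal distance between grass_dome and grass_tray below 0.008 m and angle between the x axis of grass_dome and the x axis of grass_tray, either way round below 0.08 rad and distance of grass_tray from where it was at the start of the episode below 0.02 m and linear speed of each of grass_dome, grass_tray below 0.01 m/s and distance of each of broad_dome, broad_rib_near, broad_rib_far, cress_dome, cress_rib_near, cress_rib_far from where it was at the start of the episode below 0.006 m); the robot touches nothing.
It fails at once if the tall grass's dome or tray is lifted or tipped (height (world z) of grass_dome above 0.06 m or height (world z) of grass_tray above 0.01 m or angle between grass_dome's own z axis and vertical above 0.12 rad).
It fails at once if the tall grass's dome or tray is shoved more than 20 mm from its place (distance of any of grass_dome, grass_tray from where it was at the start of the episode above 0.02 m).
It fails at once if the thin dome is pressed or pushed with more than 20 N (contact force between any of the fingers, the arm and grass_dome above 20 N).
It fails at once if another dome, its vents or its tray is touched hard enough to shift it (over 6 mm) (distance of any of broad_dome, broad_tray, broad_rib_near, broad_rib_far, cress_dome, cress_tray, cress_rib_near, cress_rib_far from where it was at the start of the episode above 0.006 m).
It fails at once if something else on the bench is disturbed (moved over 15 mm) (distance of any of seed_jar, bean_jar, spray_bottle, snips, punnet from where it was at the start of the episode above 0.015 m).
It also fails if it takes over 48 s, if anything falls off the work surface, if the arm or the gripper's body presses on something with over 40 N, if the wrist force passes 120 N, or if a joint passes its speed limit or range.

ROBOT

A 6-joint arm with a two-finger parallel gripper is mounted at the origin on the work surface. World frame = base frame: x ahead of the robot, y to its left, z up, the work surface at z = 0. Lengths are in m, angles in rad, forces in N, time in s.
With the tool pointing down it reaches from about 0.3 to 0.875 m from the base axis. Payload 6.4 kg.
Tool frame: the origin (TCP) lies between the finger pads; the fingertips stand 19 mm ahead of it and the grasp point (between the pads) is the TCP (ctrl.tips_ahead is the z of the fingertips in the tool frame, in m); z points along the fingers, y is the line along which they close (so a half turn about z gives the same grasp; the last joint's range is limited). The gripper opens to 85 mm and grips with 20 to 120 N. Pads are 22 mm wide; open, the fingers measure 114 mm over their backs; the gripper's body (76 mm by 85 mm) begins 54 mm behind the grasp point. The pads swing forward as they close: fully open they stand 13 mm farther back than shut.
Start: joints at [-1.419, 0.181, 1.607, -0, 1.354, -0.206], TCP at [0.201, -0.539, 0.25] pointing down, gripper open.
Joint ranges: [-2.99, 2.99], [-0.89, 2.07], [0.3, 2.58], [-1.14, 4.28], [0, 2.63], [-3.12, 3.12]. Speed limits (rad/s): [2.57, 2.57, 3.01, 3.14, 3.14, 3.14].

INTERFACE

Orientations are given as a unit quaternion [w, x, y, z].
In Python, from bench import readout, vision, ctrl gives the robot as it stands.
- The arm moves only by the tool play_rows, never from a script. Its arguments are lists of equal length, an entry for each row: "xyz": the shift along the tool's x, y, z in mm, a list of three; "rot": the turn, a rotation vector about the tool's x, y, z in rad, a list of three; "grip": the opening, from 0 (shut) to 1 (fully open). In form: {"xyz": [[x, y, z], ...], "rot": [[rx, ry, rz], ...], "grip": [grip, ...]}. A call has exactly 10 rows; each row is the pose to reach, as a shift and turn from the pose commanded when the call began, along the tool's axes at that moment; what a row does not reach only later rows make up. A row lasts 1/8 s, in which the tool goes at most 62.5 mm and 10.7 degrees, less where a joint would pass 70% of its speed; a pose out of reach is approached as far as the arm can. A call with a gripper value outside its range is refused whole. The fingers move at their own pace and stop on an object; the grip force is fixed at half the most. Time passes only in rows, so rows that repeat a pose let the fingers close, or fill a call up. It gives the time, the measured TCP pose, the force, the opening and the grip force at its end, in the units of the state.
- readout.get_obs(): the state, without advancing time (a new reading comes with each control period).
- vision.camera(name): name is "scene" or "top" or "wrist"; returns a dict with "color" (420x560x3 uint8, red, green, blue), "depth" (420x560 float32, m along the optical axis (not along the pixel's ray), 0 where there is no reading), "camera_matrix" (3x3 intrinsics, pixels), "extrinsics" (4x4, takes a point from camera to world coordinates); the wrist camera has in their place "hand_eye" (4x4, takes a point from camera to tool coordinates, whose origin is the TCP and whose axes are the flange's). Camera axes: x right, y down, z forward; pixel columns grow to the right and rows downward; lengths in m; the calibration is good to about 2 mm. A picture is of the moment at which its call begins: read the wrist's pose just before it.
- ctrl.hand_in(): hands the job in; it is judged then, once.
The state is a dict: "time_s": time; "q": joint angles; "dq": joint speeds; "joint_efforts": joint torques, N m; "eef_pos": TCP position; "eef_rot": TCP orientation; "wrist_force": force on the tool from outside, world axes, zero at the start; "torque": the same for the moment, N m; "opening": opening from 0.0 (shut) to 1.0 (fully open); "grasp_force": force on a finger pad.
Only numpy, scipy, OpenCV 4.12 (cv2) and the standard library are available. Lean on these libraries where they do the work, as an engineer would, in place of code of your own. Each camera call takes 0.05 s, during which the arm holds its last target. There are 200 camera calls.

## Working session

There is one attempt and no reset: what is moved stays moved. The work goes in short steps, Python scripts to look and compute and a tool call to move; the robot and the scene stay as the last step left them, time stands still between calls to the robot, and variables do not carry over. Pictures are saved under pics/ and viewed, at most 10 in all, crops included, and the job is handed in when it is done.

Besides the shell and the picture viewer there is one more tool, called after ">>>" in YAML: its name, and indented under it one key for each argument. play_rows: Moves the arm, as the interface text tells. Its arguments: {"type":"object","properties":{"xyz":{"type":"array","items":{"type":"array","items":{"type":"number"}}},"rot":{"type":"array","items":{"type":"array","items":{"type":"number"}}},"grip":{"type":"array","items":{"type":"number"}}},"required":["xyz","rot","grip"]}

```bash
mkdir -p pics
python3 - <<'E'
from bench import readout, vision, ctrl
import cv2,numpy as np
o=readout.get_obs();print(o['eef_pos'],o['eef_rot'],o['time_s'],o['opening'])
for n in("top","scene"):
    c=vision.camera(n);cv2.imwrite(f"pics/{n}0.png",c["color"][:,:,::-1]);np.savez(n+"0.npz",**c)
    print(c["camera_matrix"],c["extrinsics"])
E
```

```text
[ 0.20129273 -0.53805854  0.24938846] [-8.77747435e-04  9.84043220e-01  1.77927428e-01  2.37910110e-05] 0.0 1.0015820670385953
[[525.87957391   0.         266.72230786]
 [  0.         525.87957391 206.98192222]
 [  0.           0.           1.        ]] [[ 2.17915024e-02 -9.89764318e-01  1.41038026e-01  2.95055568e-01]
 [-9.99758435e-01 -2.19776045e-02  2.38159569e-04 -1.53366359e-01]
 [ 2.86395611e-03 -1.41009146e-01 -9.90004151e-01  1.67569512e+00]
 [ 0.00000000e+00  0.00000000e+00  0.00000000e+00  1.00000000e+00]]
[[460.59932799   0.         278.40396732]
 [  0.         460.59932799 217.62801045]
 [  0.           0.           1.        ]] [[-0.69735259  0.48634418 -0.52646814  1.25616011]
 [ 0.71663682  0.48486737 -0.50133352  0.52572114]
 [ 0.01144658 -0.72689269 -0.68665566  1.04923477]
 [ 0.          0.          0.          1.        ]]
```

View pics/top0.png

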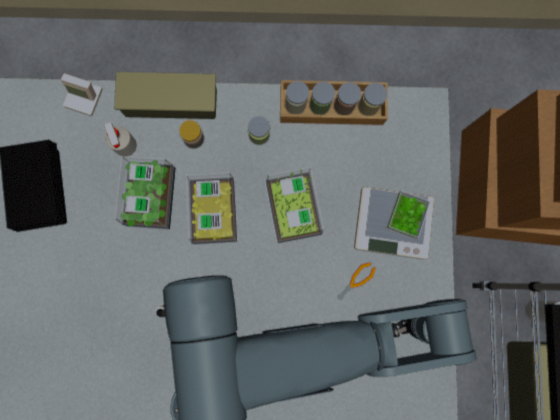

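View pics/scene0.png

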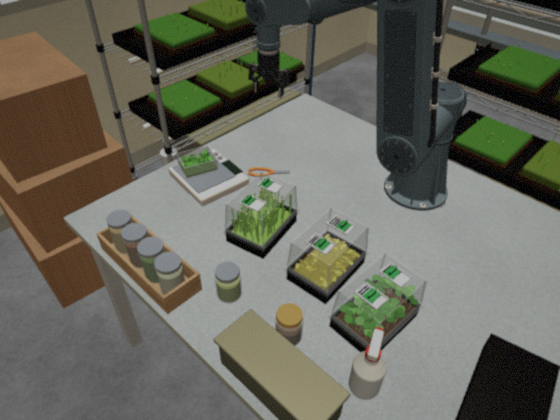

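The tall grass dome is the rightmost one in the top view (centre about 294,206), with vents at about (292,186) and (299,217). In the scene view it is at about (262,215). Next I zoom in on it.

Run:
```python
import cv2,numpy as np
a=cv2.imread("pics/top0.png")[160:250,250:340]; b=cv2.imread("pics/scene0.png")[170:260,215:305]
cv2.imwrite("pics/crop0.png",np.hstack([cv2.resize(a,(400,400),interpolation=2),cv2.resize(b,(400,400),interpolation=2)]))
def mask(im):
    h=cv2.cvtColor(im,cv2.COLOR_BGR2HSV); return cv2.inRange(h,(60,120,60),(90,255,255))
for n in("top","scene"):
    im=cv2.imread(f"pics/{n}0.png");c=np.load(n+"0.npz");m=mask(im)
    K=c["camera_matrix"];E=c["extrinsics"]
    nn,l,s,ce=cv2.connectedComponentsWithStats(m)
    for i in range(1,nn):
        if s[i,4]<15 or s[i,4]>600: continue
        for z in(.16,):
            r=E[:3,:3]@np.linalg.inv(K)@[*ce[i],1];t=(z-E[2,3])/r[2];p=E[:3,3]+t*r
        rr=cv2.minAreaRect(np.argwhere(l==i)[:,::-1].astype(np.float32))
        print(n,s[i],ce[i].round(1),p.round(4),np.round(rr[1],1),round(rr[2],1))
```

```text
top [136 166  10  12 110] [140.3 171.5] [0.6079 0.2206 0.16  ] [11.  9.] 90.0
top [293 178  10  13 103] [297.5 184.3] [ 0.58   -0.2416  0.16  ] [11.4  9. ] 76.0
top [201 183  10  12 114] [205.7 188.4] [0.5619 0.0265 0.16  ] [11.  9.] 90.0
top [136 199  11  12 118] [140.8 204.3] [0.5107 0.2137 0.16  ] [11. 10.] 90.0
top [299 210  11  13 107] [304.1 216.2] [ 0.4863 -0.2621  0.16  ] [11.4  9. ] 78.7
top [201 215  10  13 111] [205.6 221. ] [0.4659 0.0232 0.16  ] [12.  9.] 90.0
scene [261 179  11   8  46] [266.  182.9] [ 0.4904 -0.258   0.16  ] [5.7 8.5] 45.0
scene [243 196  11   9  54] [248.  199.9] [ 0.5831 -0.2394  0.16  ] [5.7 9.2] 45.0
scene [337 221  13  10  70] [343.2 225.2] [0.4695 0.025  0.16  ] [7.8 9.2] 45.0
scene [315 239  14  11  88] [321.5 243.6] [0.5655 0.0275 0.16  ] [ 8.5 10.6] 45.0
scene [384 267  16  11 106] [391.5 271.5] [0.5151 0.215  0.16  ] [10.5 11.7] 50.2
scene [364 289  15  13 112] [371.2 295.1] [0.611  0.2221 0.16  ] [ 9.9 12. ] 45.0
```

View pics/crop0.png

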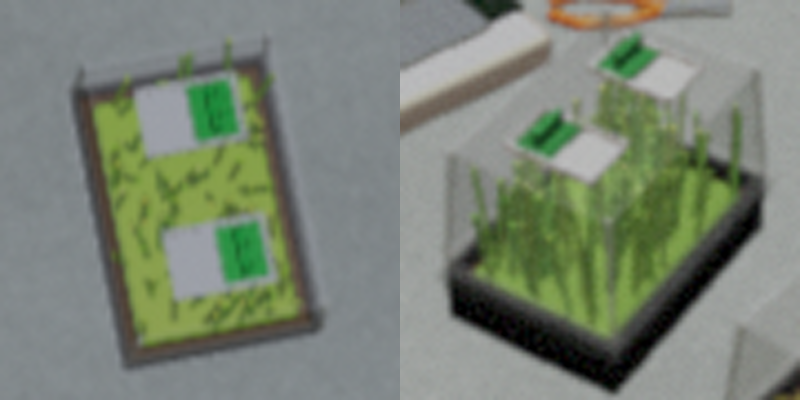

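The shutters are at the -y side and shut, and they open towards image left. With the gripper fully open (finger centres about 100 mm apart), one finger per rib lets me push both at once (ribs are 96 mm apart). I'll work out a hover pose first.

```bash
cat > h.py <<'E'
from bench import readout, vision, ctrl
import numpy as np
from scipy.spatial.transform import Rotation as R
def pose():
    o=readout.get_obs();q=o['eef_rot'];return o,np.array(o['eef_pos']),R.from_quat(q,scalar_first=True)
def go(p,yaw):  # tool y along dome x at yaw, tool down
    o,e,r=pose();y=np.array([np.cos(yaw),np.sin(yaw),0]);z=np.array([0,0,-1.]);t=R.from_matrix(np.c_[np.cross(y,z),y,z])
    print("t",o['time_s'],"eef",e.round(4),"xyz mm",(r.inv().apply(np.array(p)-e)*1000).round(1),"rot",(r.inv()*t).as_rotvec().round(4))
E
python3 - <<'E'
from h import *
print(ctrl.tips_ahead)
M=np.array([.5348,-.2503]);yaw=.206;v=np.array([-np.sin(yaw),np.cos(yaw)])
go([*(M-.03*v),.30],yaw)
E
```

```text
0.019
t 0.1 eef [ 0.2013 -0.5381  0.2495] xyz mm [ 408.6 -123.2  -50.2] rot [-1.100e-03 -1.400e-03 -1.419e+00]
```

>>> play_rows:
  xyz:
    - [30, -9, -30]
    - [80, -24, -50]
    - [130, -39, -50]
    - [180, -54, -50]
    - [230, -69, -50]
    - [280, -84, -50]
    - [330, -99, -50]
    - [380, -114, -50]
    - [408.6, -123.2, -50.2]
    - [408.6, -123.2, -50.2]
  rot:
    - [0, 0, -0.15]
    - [0, 0, -0.32]
    - [0, 0, -0.49]
    - [0, 0, -0.66]
    - [0, 0, -0.83]
    - [0, 0, -1.0]
    - [0, 0, -1.17]
    - [0, 0, -1.34]
    - [-0.001, -0.001, -1.419]
    - [-0.001, -0.001, -1.419]
  grip: [1, 1, 1, 1, 1, 1, 1, 1, 1, 1]

```text
time_s: 1.35
eef_pos: [0.5421, -0.2782, 0.2997]
eef_rot: [-0.0, 0.629, 0.777, -0.0]
wrist_force: [-1.1, -0.1, -0.3]
opening: 0.999
grasp_force: 0.0
```

Run:
```python
from h import *
import cv2
o,e,r=pose();print(o['time_s'],e.round(4),r.as_matrix().round(3).tolist(),o['opening'])
c=vision.camera("wrist");cv2.imwrite("pics/w1.png",c["color"][:,:,::-1]);np.savez("w1.npz",e=e,r=r.as_matrix(),**c)
E=np.eye(4);E[:3,:3]=r.as_matrix();E[:3,3]=e;E=E@c["hand_eye"];K=c["camera_matrix"]
print(c["hand_eye"].round(3).tolist())
h=cv2.cvtColor(c["color"],cv2.COLOR_RGB2HSV);m=cv2.inRange(h,(60,120,60),(90,255,255))
nn,l,s,ce=cv2.connectedComponentsWithStats(m)
for i in range(1,nn):
    if s[i,4]<200: continue
    rr=cv2.minAreaRect(np.argwhere(l==i)[:,::-1].astype(np.float32))
    ray=E[:3,:3]@np.linalg.inv(K)@[*ce[i],1]
    d=c["depth"][l==i]
    print(s[i],ce[i].round(1),(E[:3,3]+(.158-E[2,3])/ray[2]*ray).round(4),np.round(rr[1]+(rr[2],),1),np.percentile(d,[2,50,98]).round(4))
```

```text
1.35 [ 0.5421 -0.2782  0.2997] [[-0.208, 0.978, -0.0], [0.978, 0.208, -0.0], [-0.0, -0.001, -1.0]] 0.9994302852351981
[[0.001, -0.957, -0.29, 0.073], [1.0, 0.0, 0.0, 0.001], [-0.0, -0.29, 0.957, -0.124], [0.0, 0.0, 0.0, 1.0]]
[ 184  147   52   39 1882] [209.8 165.9] [ 0.4872 -0.2633  0.158 ] [38. 51. 90.] [0.2538 0.2656 0.272 ]
[ 314  146   52   40 1963] [339.4 165.6] [ 0.5815 -0.243   0.158 ] [39. 51. 90.] [0.2537 0.2654 0.2719]
```

View pics/w1.png

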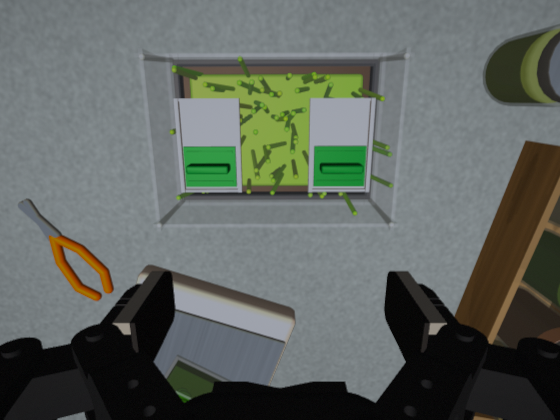

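The wrist view shows both shutters shut, at (210,166) and (339,166). Their edges are square to the image, so the yaw is aligned. I'll use the depth image to locate the rib tops.

Run:
```python
from h import *
import cv2
c=np.load("w1.npz");E=np.eye(4);E[:3,:3]=c["r"];E[:3,3]=c["e"];H=c["hand_eye"];K=c["camera_matrix"];d=c["depth"]
P=[]
for x0 in(184,314):
    v,u=np.mgrid[147:187,x0:x0+52];z=d[147:187,x0:x0+52]
    p=(np.linalg.inv(K)@np.stack([u,v,np.ones_like(u)]).reshape(3,-1))*z.ravel()
    t=(H[:3,:3]@p).T+H[:3,3]; w=t@E[:3,:3].T+E[:3,3]
    top=w[:,2]>.1665
    print("surf z",np.median(w[~top,2]).round(4),"rib top z",np.median(w[top,2]).round(4),"n",top.sum(),"tool mm min/max",(t[top].min(0)*1000).round(1),(t[top].max(0)*1000).round(1),"surf x",(np.percentile(t[~top][:,0],[1,99])*1000).round(1),"world",w[top].mean(0).round(4))
```

```text
surf z 0.1589 rib top z 0.1718 n 418 tool mm min/max [  23.   -64.4 -124.3] [ 73.1   1.1 133.1] surf x [10.3 40.1] world [ 0.4892 -0.2613  0.1774]
surf z 0.1589 rib top z 0.1719 n 389 tool mm min/max [  23.9    1.1 -124.3] [ 73.1  60.6 132. ] surf x [10.3 40.1] world [ 0.5794 -0.2413  0.1794]
```

Run:
```python
from h import *
c=np.load("w1.npz");H=c["hand_eye"];K=c["camera_matrix"];d=c["depth"]
v,u=np.mgrid[0:420,0:560];p=(np.linalg.inv(K)@np.stack([u,v,np.ones_like(u)]).reshape(3,-1).astype(float))*d.ravel()
t=((H[:3,:3]@p).T+H[:3,3])*1000
k=(d.ravel()>0)&(abs(t[:,0])<16)&(abs(t[:,1])<75)&(t[:,2]<60)&(t[:,2]>-40)
for s in(-1,1):
    q=t[k&(s*t[:,1]>0)]; f=q[q[:,2]>np.percentile(q[:,2],60)]
    print(len(q),"z pct",np.percentile(q[:,2],[50,80,90,95,99,99.7]).round(1)); tip=q[q[:,2]>q[:,2].max()-8]; print("tip max z",q[:,2].max().round(1),"y",np.percentile(tip[:,1],[2,98]).round(1),"x",np.percentile(tip[:,0],[2,98]).round(1))
```

```text
4325 z pct [-20.3  -8.1  -3.1   0.1   3.6   4.8]
tip max z 6.3 y [-47.4 -41. ] x [-10.8  10.7]
4323 z pct [-20.4  -8.1  -3.2  -0.    3.7   4.6]
tip max z 5.4 y [43.6 50. ] x [-10.6  10.9]
```

The open fingertips reach tool z of about +6 mm and are ±11 mm wide. I'll descend so the tips sit at z of about 0.165, roughly 11 mm behind the ribs.

>>> play_rows:
  xyz:
    - [0, -2, 0]
    - [0, -2, 30]
    - [0, -2, 60]
    - [0, -2, 85]
    - [0, -2, 103]
    - [0, -2, 115]
    - [0, -2, 122]
    - [0, -2, 127]
    - [0, -2, 129]
    - [0, -2, 129]
  rot:
    - [0, 0, 0]
    - [0, 0, 0]
    - [0, 0, 0]
    - [0, 0, 0]
    - [0, 0, 0]
    - [0, 0, 0]
    - [0, 0, 0]
    - [0, 0, 0]
    - [0, 0, 0]
    - [0, 0, 0]
  grip: [1, 1, 1, 1, 1, 1, 1, 1, 1, 1]

```text
time_s: 2.65
eef_pos: [0.5392, -0.2807, 0.1718]
eef_rot: [0.001, 0.631, 0.776, -0.0]
wrist_force: [0.6, 0.2, 0.6]
opening: 1.0
grasp_force: 0.0
```

Run:
```python
from h import *
import cv2
o,e,r=pose();print(e.round(4),np.round(o['wrist_force'],1))
c=vision.camera("wrist");s=vision.camera("scene")["color"][150:260,200:320]
cv2.imwrite("pics/w2.png",np.hstack([cv2.resize(c["color"],(400,300)),cv2.resize(s,(327,300),interpolation=2)])[:,:,::-1])
```

```text
[ 0.5392 -0.2807  0.1718] [0.6 0.2 0.6]
```

View pics/w2.png

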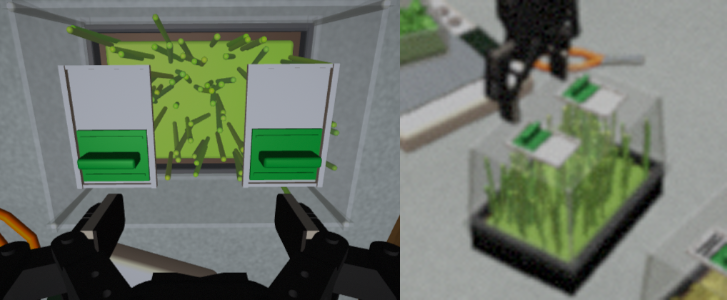

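The tips are behind both ribs, in line with them. I'll start with a slow push part of the way.

>>> play_rows:
  xyz:
    - [3, 0, 2]
    - [6, 0, 2]
    - [9, 0, 2]
    - [12, 0, 2]
    - [15, 0, 2]
    - [18, 0, 2]
    - [22, 0, 2]
    - [26, 0, 2]
    - [30, 0, 2]
    - [32, 0, 2]
  rot:
    - [0, 0, 0]
    - [0, 0, 0]
    - [0, 0, 0]
    - [0, 0, 0]
    - [0, 0, 0]
    - [0, 0, 0]
    - [0, 0, 0]
    - [0, 0, 0]
    - [0, 0, 0]
    - [0, 0, 0]
  grip: [1, 1, 1, 1, 1, 1, 1, 1, 1, 1]

```text
time_s: 4.0
eef_pos: [0.5326, -0.2491, 0.1696]
eef_rot: [0.001, 0.631, 0.776, -0.0]
wrist_force: [0.3, -1.1, 1.6]
opening: 1.001
grasp_force: 1.0
```

```bash
cat >> h.py <<'E'
import cv2
def look(name):
    o,e,r=pose();f=np.array(o['wrist_force']);print(o['time_s'],e.round(4),"F world",f.round(1),"tool",r.inv().apply(f).round(1))
    c=vision.camera("wrist");H=c["hand_eye"];K=c["camera_matrix"];h=cv2.cvtColor(c["color"],cv2.COLOR_RGB2HSV)
    E=np.eye(4);E[:3,:3]=r.as_matrix();E[:3,3]=e;E=E@H
    def ray(u,v):
        w=E[:3,:3]@np.linalg.inv(K)@[u,v,1];return E[:3,3]+(.158-E[2,3])/w[2]*w
    m=cv2.inRange(h,(60,120,40),(90,255,255));n,l,s,ce=cv2.connectedComponentsWithStats(m)
    vd=np.array([-np.sin(.21),np.cos(.21),0]);ud=np.array([vd[1],-vd[0],0])
    for i in range(1,n):
        if s[i,4]<300: continue
        x,y,w,hh=s[i,:4]; a=ray(x+w/2,y-.5)  # +y edge of the shutter
        print("green",s[i],"front edge dome-v mm",(a@vd*1000).round(1),"u",(a@ud*1000).round(1))
    cv2.imwrite(f"pics/{name}.png",c["color"][:,:,::-1])
E
python3 -c "
from h import *
look('w3')
c=np.load('w1.npz')"
python3 - <<'E'
from h import *
# baseline front edge from w1
c=np.load("w1.npz");E=np.eye(4);E[:3,:3]=c["r"];E[:3,3]=c["e"];E=E@c["hand_eye"];vd=np.array([-np.sin(.21),np.cos(.21),0])
for u,v in((210,146.5),(340,145.5)):
    w=E[:3,:3]@np.linalg.inv(c["camera_matrix"])@[u,v,1];a=E[:3,3]+(.158-E[2,3])/w[2]*w;print("shut front edge v",(a@vd*1000).round(1))
E
```

```text
4.0 [ 0.5326 -0.2491  0.1696] F world [ 0.3 -1.1  1.6] tool [-1.2  0.  -1.6]
green [ 110  218  101   70 6145] front edge dome-v mm -326.1 u 423.1
green [ 349  218  100   70 6238] front edge dome-v mm -326.4 u 517.7
shut front edge v -344.8
shut front edge v -344.0
```

View pics/w3.png

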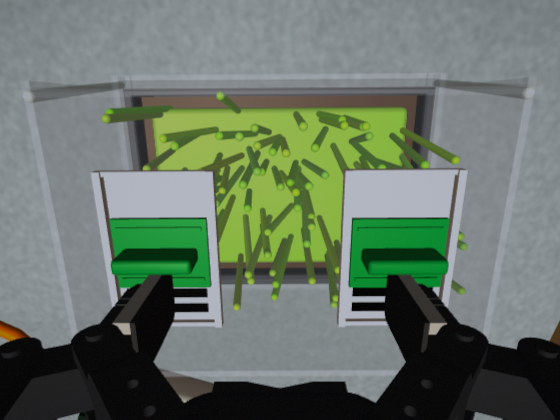

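Both shutters have moved about 18 mm evenly (front edges at row 218) with only about 1 N of force. I'll continue about 12 mm.

>>> play_rows:
  xyz:
    - [2, 0, 0]
    - [4, 0, 0]
    - [6, 0, 0]
    - [7.5, 0, 0]
    - [9, 0, 0]
    - [10, 0, 0]
    - [11, 0, 0]
    - [11.5, 0, 0]
    - [12, 0, 0]
    - [12, 0, 0]
  rot:
    - [0, 0, 0]
    - [0, 0, 0]
    - [0, 0, 0]
    - [0, 0, 0]
    - [0, 0, 0]
    - [0, 0, 0]
    - [0, 0, 0]
    - [0, 0, 0]
    - [0, 0, 0]
    - [0, 0, 0]
  grip: [1, 1, 1, 1, 1, 1, 1, 1, 1, 1]

```text
time_s: 5.3
eef_pos: [0.53, -0.2375, 0.1694]
eef_rot: [0.0, 0.631, 0.776, -0.0]
wrist_force: [0.5, -2.4, 1.3]
opening: 1.001
grasp_force: 0.8
```

```bash
python3 -c "
from h import *
look('w4')"
```

```text
5.3 [ 0.53   -0.2375  0.1694] F world [ 0.5 -2.4  1.3] tool [-2.5 -0.  -1.3]
green [ 109  218  102   71 6211] front edge dome-v mm -314.2 u 422.9
green [ 349  218  101   71 6262] front edge dome-v mm -314.5 u 517.8
```

View pics/w4.png

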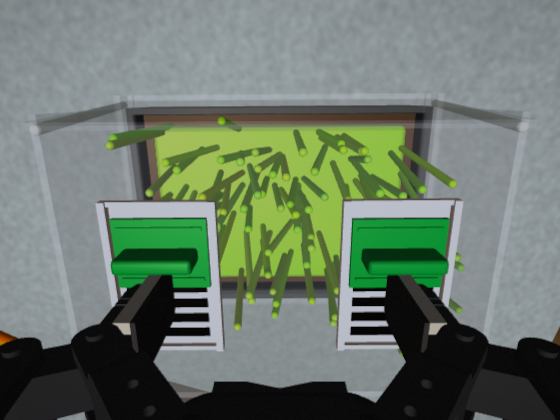

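They're about 28 mm open by the remaining gap to the end stop, with force still low (2.5 N). I'll nudge another 2.5 mm towards the stops.

>>> play_rows:
  xyz:
    - [0.4, 0, 0]
    - [0.8, 0, 0]
    - [1.2, 0, 0]
    - [1.6, 0, 0]
    - [2, 0, 0]
    - [2.3, 0, 0]
    - [2.5, 0, 0]
    - [2.5, 0, 0]
    - [2.5, 0, 0]
    - [2.5, 0, 0]
  rot:
    - [0, 0, 0]
    - [0, 0, 0]
    - [0, 0, 0]
    - [0, 0, 0]
    - [0, 0, 0]
    - [0, 0, 0]
    - [0, 0, 0]
    - [0, 0, 0]
    - [0, 0, 0]
    - [0, 0, 0]
  grip: [1, 1, 1, 1, 1, 1, 1, 1, 1, 1]

```text
time_s: 6.6
eef_pos: [0.5295, -0.2351, 0.1694]
eef_rot: [0.0, 0.631, 0.776, -0.0]
wrist_force: [0.0, -1.8, -0.4]
opening: 0.998
grasp_force: 0.7
```

```bash
python3 -c "
from h import *
look('w5')
a,b=cv2.imread('pics/w4.png'),cv2.imread('pics/w5.png')
for im in(a,b): print([im[r,160].tolist() for r in range(194,222,2)])"
```

```text
6.6 [ 0.5295 -0.2351  0.1694] F world [ 0.  -1.8 -0.4] tool [-1.8 -0.3  0.4]
green [ 109  218  102   71 6175] front edge dome-v mm -311.7 u 422.9
green [ 349  218  101   71 6264] front edge dome-v mm -312.0 u 517.8
[[66, 135, 113], [65, 119, 103], [59, 95, 88], [62, 82, 82], [171, 164, 161], [201, 191, 186], [202, 190, 186], [202, 190, 186], [202, 190, 186], [202, 191, 186], [202, 190, 186], [202, 190, 185], [69, 81, 60], [69, 164, 42]]
[[67, 138, 115], [65, 120, 105], [68, 109, 103], [74, 114, 112], [59, 97, 90], [48, 98, 80], [63, 84, 84], [175, 167, 165], [206, 194, 189], [205, 194, 189], [205, 193, 188], [205, 193, 188], [72, 84, 62], [70, 166, 42]]
```

The gap to the stop closed by the same 2.5 mm, so the shutters moved and the dome didn't. I'll go 1.5 mm further to feel for the stop, then back off.

>>> play_rows:
  xyz:
    - [0.3, 0, 0]
    - [0.6, 0, 0]
    - [0.9, 0, 0]
    - [1.2, 0, 0]
    - [1.5, 0, 0]
    - [1.5, 0, 0]
    - [1.5, 0, 0]
    - [1.5, 0, 0]
    - [1.5, 0, 0]
    - [1.5, 0, 0]
  rot:
    - [0, 0, 0]
    - [0, 0, 0]
    - [0, 0, 0]
    - [0, 0, 0]
    - [0, 0, 0]
    - [0, 0, 0]
    - [0, 0, 0]
    - [0, 0, 0]
    - [0, 0, 0]
    - [0, 0, 0]
  grip: [1, 1, 1, 1, 1, 1, 1, 1, 1, 1]

```text
time_s: 7.9
eef_pos: [0.5293, -0.2337, 0.1694]
eef_rot: [0.001, 0.631, 0.776, -0.0]
wrist_force: [0.7, -1.6, 0.4]
opening: 0.998
grasp_force: 0.7
```

```bash
python3 -c "
from h import *
look('w6')
im=cv2.imread('pics/w6.png')
print([[r]+im[r,160].tolist() for r in range(204,222)])"
```

```text
7.9 [ 0.5293 -0.2337  0.1694] F world [ 0.7 -1.6  0.4] tool [-1.7  0.4 -0.4]
green [ 109  219  101   71 6251] front edge dome-v mm -310.7 u 422.8
green [ 349  219  101   71 6322] front edge dome-v mm -311.0 u 517.9
[[204, 62, 95, 93], [205, 50, 96, 81], [206, 56, 87, 81], [207, 66, 78, 84], [208, 115, 116, 120], [209, 181, 173, 170], [210, 204, 193, 188], [211, 204, 193, 188], [212, 204, 193, 188], [213, 203, 192, 187], [214, 204, 193, 188], [215, 203, 192, 187], [216, 204, 193, 188], [217, 204, 193, 188], [218, 133, 130, 122], [219, 35, 89, 20], [220, 62, 147, 39], [221, 71, 167, 44]]
```

The shutter-to-frame gap has stopped shrinking, so they're against the stops. I'll back off and raise the arm.

>>> play_rows:
  xyz:
    - [-4, 0, 0]
    - [-9, 0, 0]
    - [-13, 0, 0]
    - [-14, 0, -5]
    - [-14, 0, -25]
    - [-14, 0, -60]
    - [-14, 0, -95]
    - [-14, 0, -125]
    - [-14, 0, -130]
    - [-14, 0, -130]
  rot:
    - [0, 0, 0]
    - [0, 0, 0]
    - [0, 0, 0]
    - [0, 0, 0]
    - [0, 0, 0]
    - [0, 0, 0]
    - [0, 0, 0]
    - [0, 0, 0]
    - [0, 0, 0]
    - [0, 0, 0]
  grip: [1, 1, 1, 1, 1, 1, 1, 1, 1, 1]

```text
time_s: 9.2
eef_pos: [0.5319, -0.2471, 0.2989]
eef_rot: [0.0, 0.631, 0.776, -0.0]
wrist_force: [-0.7, -0.3, -0.5]
opening: 1.003
grasp_force: 0.0
```

```bash
python3 -c "
from h import *
look('w7')
a,b=cv2.imread('pics/w1.png')[30:250,130:420],cv2.imread('pics/w7.png')[30:350,100:450]
cv2.imwrite('pics/f.png',np.hstack([cv2.resize(a,(400,303)),cv2.resize(b,(331,303))]))"
```

```text
9.2 [ 0.5319 -0.2471  0.2989] F world [-0.7 -0.3 -0.5] tool [-0.1 -0.7  0.5]
green [ 188  147   53   40 1953] front edge dome-v mm -312.0 u 422.7
green [ 319  147   53   40 1979] front edge dome-v mm -312.3 u 518.4
```

View pics/f.png

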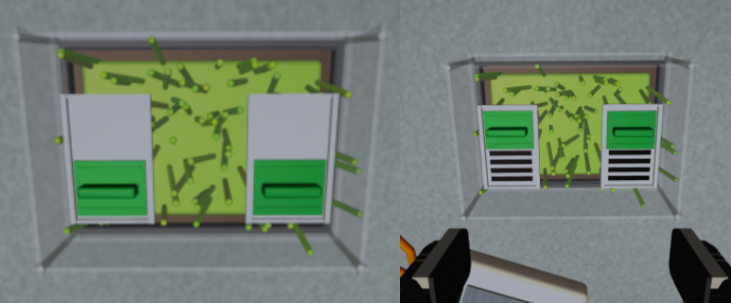

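Both shutters are fully open with the slots exposed. The dome is square on its tray and the arm is clear, so I'm handing in.

```bash
python3 -c "
from bench import ctrl
print(ctrl.hand_in())"
```

```text
the job is handed in; nothing more can be done
None
```

I pushed both vents on the tall-grass dome open to their stops, with the dome still square on its tray and the arm clear of everything, and handed the job in at about 9 s; no verdict came back.

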